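Deal the balm jars round the three trays

TASK

Someone has begun dealing the six balm jars out to the three wooden trays: two of the trays have their first jar, the third is still empty. Carry on: first one jar into the empty tray, and only then a second round so that every tray ends with two jars standing upright on its floor, the two already dealt staying in their trays. Set each jar down rather than dropping it, leave the duck and the teether where they are, and let go of everything.

Things in the scene. Friction and masses are not known exactly. Their poses are not given: they have to be found in the camera images.
- tray_a: one of three identical fixed open brown wooden trays side by side, places mixed; this one holds one jar (jar_5, in its +x half) at the start. 160 mm along its x, 100 along y, 24 tall; walls and floor 6 mm (inside 148 x 88): two jars stand in it one behind the other, about 37 mm either side of the middle. Origin: centre of its underside; z up, x away from the robot within 12 degrees.
- tray_b: one of three identical fixed open brown wooden trays side by side, places mixed; this one holds one jar (jar_6, in its -x half) at the start. 160 mm along its x, 100 along y, 24 tall; walls and floor 6 mm (inside 148 x 88): two jars stand in it one behind the other, about 37 mm either side of the middle. Origin: centre of its underside; z up, x away from the robot within 12 degrees.
- tray_c: one of three identical fixed open brown wooden trays side by side, places mixed; this one is the one that is empty at the start. 160 mm along its x, 100 along y, 24 tall; walls and floor 6 mm (inside 148 x 88): two jars stand in it one behind the other, about 37 mm either side of the middle. Origin: centre of its underside; z up, x away from the robot within 12 degrees.
- jar_1: round jar of nappy balm, white plastic with a plain aluminium screw lid, all six alike: straight cylinder 44 mm in diameter, 60 mm tall, about 120 g, loose, upright. Origin: centre of its underside; z up along its axis. One of the four still to be dealt, standing on the bare dresser top in the row nearest the robot (duck and teether stand in the same row, places mixed; row places 110 mm apart).
- jar_2: round jar of nappy balm, white plastic with a plain aluminium screw lid, all six alike: straight cylinder 44 mm in diameter, 60 mm tall, about 120 g, loose, upright. Origin: centre of its underside; z up along its axis. One of the four still to be dealt, standing on the bare dresser top in the row nearest the robot (duck and teether stand in the same row, places mixed; row places 110 mm apart).
- jar_3: round jar of nappy balm, white plastic with a plain aluminium screw lid, all six alike: straight cylinder 44 mm in diameter, 60 mm tall, about 120 g, loose, upright. Origin: centre of its underside; z up along its axis. One of the four still to be dealt, standing on the bare dresser top in the row nearest the robot (duck and teether stand in the same row, places mixed; row places 110 mm apart).
- jar_4: round jar of nappy balm, white plastic with a plain aluminium screw lid, all six alike: straight cylinder 44 mm in diameter, 60 mm tall, about 120 g, loose, upright. Origin: centre of its underside; z up along its axis. One of the four still to be dealt, standing on the bare dresser top in the row nearest the robot (duck and teether stand in the same row, places mixed; row places 110 mm apart).
- jar_5: round jar of nappy balm, white plastic with a plain aluminium screw lid, all six alike: straight cylinder 44 mm in diameter, 60 mm tall, about 120 g, loose, upright. Origin: centre of its underside; z up along its axis. Already dealt: stands in tray_a, in the half farther from the robot (tray +x).
- jar_6: round jar of nappy balm, white plastic with a plain aluminium screw lid, all six alike: straight cylinder 44 mm in diameter, 60 mm tall, about 120 g, loose, upright. Origin: centre of its underside; z up along its axis. Already dealt: stands in tray_b, in the half nearer the robot (tray -x).
- duck: small green plastic duck, 58 mm long, 50 mm wide, 59 mm tall, loose, in the front row among the jars. Origin: centre of its underside. Leave alone.
- teether: flat blue teething ring, 68 mm outside, 42 mm inside, 12 mm thick, loose, lying in the front row among the jars. Origin: centre of its underside. Leave alone.
Things that resemble listed ones, but are neither listed nor needed, are in the scene too. What is shaped like the jar_4 but pink is not meant. Leave any blue or pink look-alike of the jar_2 alone.

How it is judged:
On the way:
1. the first round is complete: every tray holds exactly one upright jar, and no second one has been dealt yet (horizontal distance between jar_5 and tray_a below 0.062 m and horizontal distance between jar_6 and tray_b below 0.062 m and ((horizontal distance between jar_1 and tray_c below 0.062 m and height (world z) of jar_1 between 0.003 and 0.014 m and angle between jar_1's own z axis and vertical below 0.2 rad) or (horizontal distance between jar_2 and tray_c below 0.062 m and height (world z) of jar_2 between 0.003 and 0.014 m and angle between jar_2's own z axis and vertical below 0.2 rad) or (horizontal distance between jar_3 and tray_c below 0.062 m and height (world z) of jar_3 between 0.003 and 0.014 m and angle between jar_3's own z axis and vertical below 0.2 rad) or (horizontal distance between jar_4 and tray_c below 0.062 m and height (world z) of jar_4 between 0.003 and 0.014 m and angle between jar_4's own z axis and vertical below 0.2 rad)) and not (horizontal distance between each of jar_1, jar_2 and tray_c below 0.062 m or horizontal distance between each of jar_1, jar_3 and tray_c below 0.062 m or horizontal distance between each of jar_1, jar_4 and tray_c below 0.062 m or horizontal distance between each of jar_2, jar_3 and tray_c below 0.062 m or horizontal distance between each of jar_2, jar_4 and tray_c below 0.062 m or horizontal distance between each of jar_3, jar_4 and tray_c below 0.062 m) and not (horizontal distance between any of jar_1, jar_2, jar_3, jar_4 and tray_a below 0.062 m) and not (horizontal distance between any of jar_1, jar_2, jar_3, jar_4 and tray_b below 0.062 m)), for 0.2 s.
At the end, for the whole second after the job is handed in: Each tray holds two jars (jar_5 still in tray_a, jar_6 in tray_b), upright within 0.2 rad, standing on its floor (underside 3 to 14 mm above the dresser top; the floor is at 6 mm), axis within 62 mm of the tray's middle in plan; all jars below 0.02 m/s (horizontal distance between jar_5 and tray_a below 0.062 m and horizontal distance between jar_6 and tray_b below 0.062 m and horizontal distance between any of jar_1, jar_2, jar_3, jar_4 and tray_a below 0.062 m and horizontal distance between any of jar_1, jar_2, jar_3, jar_4 and tray_b below 0.062 m and (horizontal distance between each of jar_1, jar_2 and tray_c below 0.062 m or horizontal distance between each of jar_1, jar_3 and tray_c below 0.062 m or horizontal distance between each of jar_1, jar_4 and tray_c below 0.062 m or horizontal distance between each of jar_2, jar_3 and tray_c below 0.062 m or horizontal distance between each of jar_2, jar_4 and tray_c below 0.062 m or horizontal distance between each of jar_3, jar_4 and tray_c below 0.062 m) and height (world z) of jar_1 between 0.003 and 0.014 m and angle between each of jar_1, jar_2, jar_3, jar_4, jar_5, jar_6's own z axis and vertical below 0.2 rad and height (world z) of jar_2 between 0.003 and 0.014 m and height (world z) of jar_3 between 0.003 and 0.014 m and height (world z) of jar_4 between 0.003 and 0.014 m and height (world z) of jar_5 between 0.003 and 0.014 m and height (world z) of jar_6 between 0.003 and 0.014 m and linear speed of each of jar_1, jar_2, jar_3, jar_4, jar_5, jar_6 below 0.02 m/s); the robot touches nothing.
It fails at once if a jar is dropped from more than about 4 cm, or thrown (faster than 0.9 m/s while no finger touches it) ((linear speed of jar_1 above 0.9 m/s and contact force between the fingers and jar_1 below 0.02 N) or (linear speed of jar_2 above 0.9 m/s and contact force between the fingers and jar_2 below 0.02 N) or (linear speed of jar_3 above 0.9 m/s and contact force between the fingers and jar_3 below 0.02 N) or (linear speed of jar_4 above 0.9 m/s and contact force between the fingers and jar_4 below 0.02 N) or (linear speed of jar_5 above 0.9 m/s and contact force between the fingers and jar_5 below 0.02 N) or (linear speed of jar_6 above 0.9 m/s and contact force between the fingers and jar_6 below 0.02 N)).
It fails at once if the duck or the teether is moved by more than 3 cm (distance of any of duck, teether from where it was at the start of the episode above 0.03 m).
It also fails if it takes over 69 s, if anything falls off the work surface, if the arm or the gripper's body presses on something with over 40 N, if the wrist force passes 120 N, or if a joint passes its speed limit or range.

ROBOT

A 7-joint arm with a two-finger parallel gripper is mounted at the origin on the work surface. World frame = base frame: x ahead of the robot, y to its left, z up, the work surface at z = 0. Lengths are in m, angles in rad, forces in N, time in s.
With the tool pointing down it reaches from about 0.4 to 0.875 m from the base axis. Payload 19.3 kg.
Tool frame: the origin (TCP) lies midway between the tips of the shut fingers; the grasp point (between the pads) lies 19 mm behind it; z points along the fingers, y is the line along which they close (so a half turn about z gives the same grasp; the last joint's range is limited). The gripper opens to 85 mm and grips with 20 to 120 N. Pads are 22 mm wide; open, the fingers measure 114 mm over their backs; the gripper's body (76 mm by 85 mm) begins 54 mm behind the grasp point. The pads swing forward as they close: fully open they stand 13 mm farther back than shut.
Start: joints at [-1.261, 0.521, -0.036, 1.599, 0.021, 1.021, -0.113], TCP at [0.232, 0.58, 0.231] pointing down, gripper open.
Joint ranges: [-2.91, 2.91], [-0.3, 2.13], [-1.5, 1.42], [0.17, 2.43], [-1.26, 4.41], [0.16, 1.93], [-2.52, 2.52]. Speed limits (rad/s): [1.89, 1.89, 2.39, 2.39, 3.01, 3.01, 3.01].

INTERFACE

Orientations are given as a unit quaternion [w, x, y, z].
In Python, from cell import sense, get_image, camera_info, hand_in gives the robot as it stands.
- The arm moves only by the tool carry_out, never from a script. Its argument "targets" is a list that holds one entry, the list of rows, each a list of 4 numbers: the shift along the tool's x, y, z in m, then the turn about the tool's z in rad. In form: [[[tx, ty, tz, turn], ...]]. A call has 1 to 12 rows; each row shifts and turns the commanded pose from where the row before left it, along the tool's axes as they then stand; what a row does not reach is not made up. A row lasts 1/8 s, in which the tool goes at most 62.5 mm and 10.7 degrees, less where a joint would pass 70% of its speed; a pose out of reach is approached as far as the arm can. A call with a gripper value outside its range is refused whole. "jaw" is the closure in counts, from 0 (fully open) to 255 (shut), set as the call begins (left out, the last holds). The fingers move at their own pace and stop on an object; "force" is the grip in N (left out, the last holds). Time passes only in rows, so rows that do not move let the fingers close. It gives the time, the measured TCP pose, the force, the opening and the grip force at its end, in the units of the state.
- sense(): the state, without advancing time (a new reading comes with each control period).
- get_image(name): name is "side" or "top" or "wrist"; returns the picture (384x512x3 uint8, red, green, blue); there is no depth.
- camera_info(name): a dict with "fx", "fy", "cx", "cy" (pixels), "R" (3x3) and "t" (3): a world point X has camera coordinates R X + t. Camera axes: x right, y down, z forward; pixel columns grow to the right and rows downward; lengths in m; the calibration is good to about 2 mm. A picture is of the moment at which its call begins: read the wrist's pose just before it. camera_info takes no time and is no camera call; for the wrist camera it gives the pose at the moment of the call.
- hand_in(): hands the job in; it is judged then, once.
The state is a dict: "clock": time; "q": joint angles; "qd": joint speeds; "joint_torque": joint torques, N m; "tcp_pos": TCP position; "eef_rot": TCP orientation; "force": force on the tool from outside, world axes, zero at the start; "wrist_torque": the same for the moment, N m; "opening": finger opening in m; "grasp_force": force on a finger pad.
Only numpy, scipy, OpenCV 4.12 (cv2) and the standard library are available. Lean on these libraries where they do the work, as an engineer would, in place of code of your own. Each camera call takes 0.05 s, during which the arm holds its last target. There are 200 camera calls.

## Working session

There is one attempt and no reset: what is moved stays moved. The work goes in short steps, Python scripts to look and compute and a tool call to move; the robot and the scene stay as the last step left them, time stands still between calls to the robot, and variables do not carry over. Pictures are saved under pics/ and viewed, at most 10 in all, crops included, and the job is handed in when it is done.

Besides the shell and the picture viewer there is one more tool, called after "Call:" as a command line: name --argument value ..., lists and objects as JSON in quotes. carry_out: Moves the arm, as the interface text tells. Its arguments: {"type":"object","properties":{"targets":{"type":"array","items":{"type":"array","items":{"type":"array","items":{"type":"number"}}}},"jaw":{"type":"number"},"force":{"type":"number"}},"required":["targets"]}

```bash
mkdir -p pics
python3 - <<'E'
from cell import *
import cv2,numpy as np
s=sense();print(s['clock'],s['tcp_pos'],s['eef_rot'],s['opening'])
for n in('top','side'):
    im=get_image(n);cv2.imwrite(f'pics/{n}0.png',im[:,:,::-1])
    c=camera_info(n);print(n,c)
E
```

```text
0.0 [0.23160078 0.58015236 0.23071086] [-7.04820430e-05  1.88748842e-01  9.82025230e-01 -5.63672808e-04] 0.08568654715513863
top {'fx': 442.1069941647518, 'fy': 442.1069941647518, 'cx': 252.53862759268853, 'cy': 192.1828811050811, 'R': array([[ 0.00612223, -0.99990722,  0.01216844],
       [-0.99402371, -0.00741163, -0.10891252],
       [ 0.1089926 , -0.01142893, -0.99397686]]), 't': array([-0.00641856,  0.51862738,  0.93142518])}
side {'fx': 474.99903344645924, 'fy': 474.99903344645924, 'cx': 250.9559867124738, 'cy': 191.30974503278372, 'R': array([[ 0.99430608, -0.10547513,  0.01517915],
       [-0.05733604, -0.64960343, -0.75810815],
       [ 0.08982199,  0.75292123, -0.65195217]]), 't': array([-0.51073214,  0.05372408,  0.87239474])}
```

View pics/top0.png

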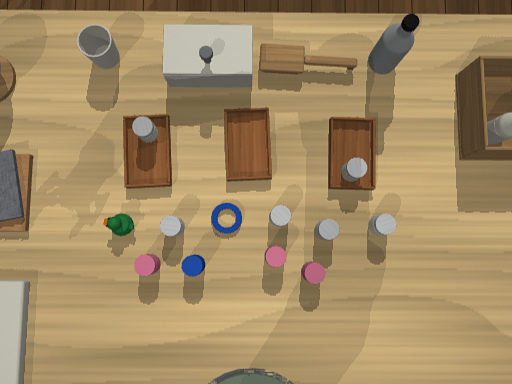

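View pics/side0.png

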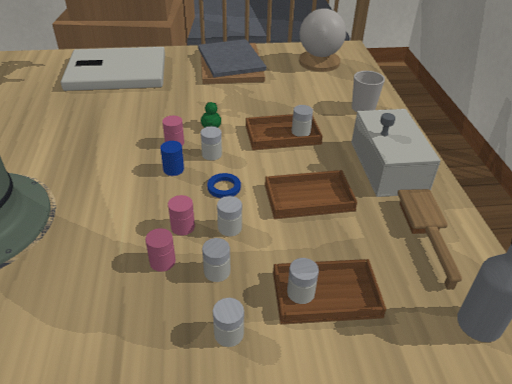

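Top view: the empty tray_c is the middle one, about (248,145). The left tray, (148,151), has its jar in the far half, so it is tray_a. The right tray, (352,154), has its jar in the near half, so it is tray_b. White jars with aluminium lids stand in the row at (171,226), (280,215), (328,229) and (385,224). These are the four meant, because they sit with the duck (120,224) and the teether (227,218). Pink (147,265), (276,256), (314,273) and blue (193,265) are look-alikes, and (502,126) is a white item in a cabinet outside the row. I'll confirm this in a crop and measure.

```bash
cat > h.py <<'E'
import cv2,numpy as np
from cell import *
def ray(n,uv,z):
    c=camera_info(n);R=c['R'];C=-R.T@c['t']
    d=R.T@np.array([(uv[0]-c['cx'])/c['fx'],(uv[1]-c['cy'])/c['fy'],1]);return C+d*(z-C[2])/d[2]
def proj(n,X):
    c=camera_info(n);p=c['R']@np.array(X)+c['t'];return np.array([c['fx']*p[0]/p[2]+c['cx'],c['fy']*p[1]/p[2]+c['cy']])
E
python3 - <<'E'
from h import *
im=cv2.imread('pics/top0.png');hsv=cv2.cvtColor(im,cv2.COLOR_BGR2HSV)
out=cv2.resize(im[95:290,100:410],None,fx=2.5,fy=2.5,interpolation=cv2.INTER_CUBIC)
m=((hsv[...,1]<45)&(hsv[...,2]>120)).astype(np.uint8)
n,l,st,ce=cv2.connectedComponentsWithStats(m)
for i in range(1,n):
    if st[i,4]>100 and 100<ce[i,1]<250: print('lid?',ce[i],st[i],ray('top',ce[i],.06))
wood=((hsv[...,0]<15)&(hsv[...,1]>110)&(hsv[...,2]<175)).astype(np.uint8)
wood=cv2.morphologyEx(wood,cv2.MORPH_CLOSE,np.ones((5,5)))
n,l,st,ce=cv2.connectedComponentsWithStats(wood)
for i in range(1,n):
    if st[i,4]>1200 and 100<ce[i,1]<200:
        p=np.argwhere(l==i)[:,::-1].astype(np.float32);r=cv2.minAreaRect(p)
        b=cv2.boxPoints(r);W=[ray('top',q,.024)[:2] for q in b]
        print('tray',r,np.mean(W,0).round(4),[np.linalg.norm(W[k]-W[k-1]).round(3) for k in range(2)],np.array(W).round(3).tolist())
        cv2.polylines(out,[((b-[100,95])*2.5).astype(int)],True,(0,255,0),1)
cv2.imwrite('pics/crop.png',out)
E
```

```text
lid? [505.86016949 122.69915254] [496 113  16  23 236] [ 0.66961169 -0.54655933  0.06      ]
lid? [141.940625 125.865625] [132 117  22  19 320] [0.65536213 0.23363359 0.06      ]
lid? [356.57894737 167.17956656] [346 158  21  20 323] [ 0.57011146 -0.22259636  0.06      ]
lid? [280.30860534 215.0148368 ] [270 205  21  21 337] [ 0.46764802 -0.06083565  0.06      ]
lid? [170.42339833 225.24233983] [160 215  24  22 359] [0.44483689 0.16762213 0.06      ]
lid? [384.7915493  223.41971831] [372 214  24  21 355] [ 0.45156357 -0.27941628  0.06      ]
lid? [328.32653061 228.7755102 ] [317 219  22  21 343] [ 0.43963821 -0.16098686  0.06      ]
tray ((247.3515625, 143.73402404785156), (71.69869232177734, 44.953582763671875), 87.39744567871094) [0.6273 0.0092] [np.float64(0.161), np.float64(0.1)] [[0.705, 0.063], [0.711, -0.037], [0.55, -0.044], [0.544, 0.054]]
tray ((146.61917114257812, 150.71780395507812), (72.02468872070312, 47.152854919433594), 87.87889862060547) [0.6098 0.2303] [np.float64(0.161), np.float64(0.104)] [[0.688, 0.288], [0.693, 0.184], [0.532, 0.174], [0.527, 0.276]]
tray ((351.51837158203125, 152.9155731201172), (46.14590835571289, 71.53208923339844), 0.9710219502449036) [ 0.6087 -0.2211] [np.float64(0.101), np.float64(0.161)] [[0.529, -0.168], [0.689, -0.172], [0.689, -0.275], [0.528, -0.269]]
```

View pics/crop.png

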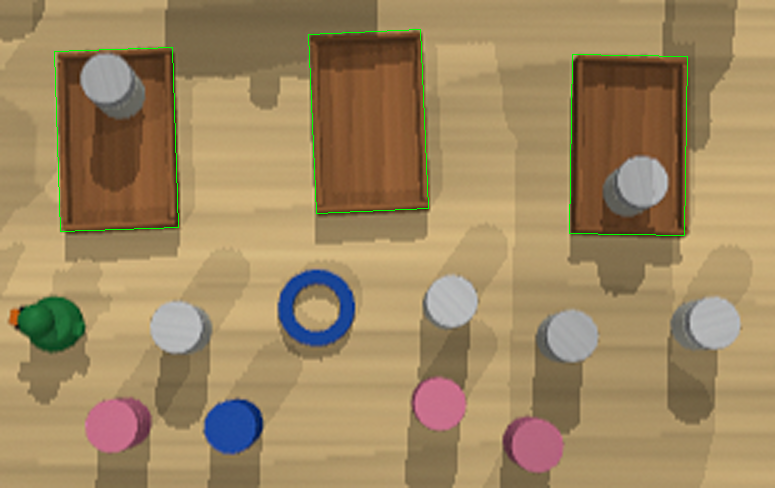

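The crop confirms it: four white jars with bare metal lids in the row, and the pink and blue ones are clearly separate, nearer the robot. Middle tray is empty. I'll start with the jar at (280,215), world (0.468,-0.061), into tray_c's far half.

Call:
carry_out --targets '[[[0, 0, 0, -0.127], [0, 0, 0, -0.127], [0, 0, 0, -0.126], [-0.031, -0.035, 0, 0], [-0.031, -0.035, 0, 0], [-0.031, -0.035, 0, 0], [-0.031, -0.035, 0, 0], [-0.031, -0.035, 0, 0], [-0.031, -0.035, 0, 0], [-0.031, -0.035, 0, 0], [-0.031, -0.035, 0, 0], [0, 0, 0, 0]]]' --jaw 0 --force 40

```text
clock: 1.6
tcp_pos: [0.4819, 0.2972, 0.231]
eef_rot: [0.0, 0.003, 1.0, -0.001]
force: [-1.3, -0.0, -0.7]
opening: 0.0854
grasp_force: 0.0
```

Call:
carry_out --targets '[[[0.002, -0.04, 0, 0], [0.002, -0.04, 0, 0], [0.002, -0.04, 0, 0], [0.002, -0.04, 0, 0], [0.002, -0.04, 0, 0], [0.002, -0.04, 0, 0], [0.002, -0.04, 0.02, 0], [0, -0.04, 0.02, 0], [0, -0.038, 0.02, 0], [0, 0, 0.02, 0], [0, 0, 0.011, 0], [0, 0, 0, 0]]]'

```text
clock: 3.1
tcp_pos: [0.4656, -0.0567, 0.1399]
eef_rot: [-0.001, -0.001, 1.0, 0.0]
force: [-0.3, 0.9, 1.0]
opening: 0.0855
grasp_force: 0.0
```

Run:
```python
from h import *
s=sense();c=camera_info('wrist');im=get_image('wrist')
print(s['tcp_pos'],s['eef_rot'],proj('wrist',[.4675,-.061,.06]),proj('wrist',[.4675,-.061,0]))
im=np.ascontiguousarray(im[:,:,::-1])
g=[(.445,.1675),(.4675,-.061),(.4395,-.161),(.4515,-.2795)]
for p in g:
    pts=[proj('wrist',[p[0]+.022*np.cos(a),p[1]+.022*np.sin(a),.06]) for a in np.linspace(0,6.28,40)]
    cv2.polylines(im,[np.array(pts).astype(int)],True,(0,255,0),1)
cv2.imwrite('pics/w1.png',im)
```

```text
[ 0.46558472 -0.05671317  0.1399117 ] [-5.90014260e-04 -6.76420141e-04  9.99999591e-01  1.09973601e-04] [254.1698043  202.89970006] [255.19963765 181.12079416]
```

View pics/w1.png

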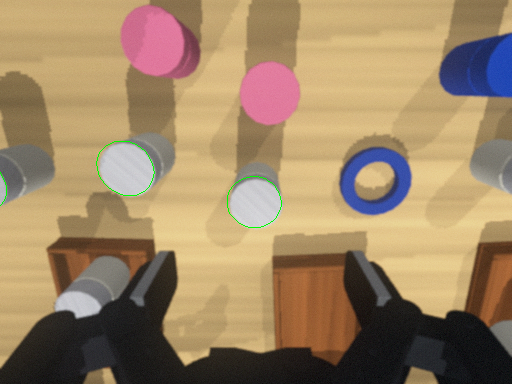

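The wrist view shows the measured lid circles (green) right on the lids, with the jar at (255,202). Going down.

Call:
carry_out --targets '[[[-0.002, -0.004, 0.02, 0], [0, 0, 0.025, 0], [0, 0, 0.025, 0], [0, 0, 0.022, 0], [0, 0, 0.015, 0], [0, 0, 0.005, 0], [0, 0, 0, 0]]]'

```text
clock: 4.03
tcp_pos: [0.468, -0.0614, 0.0286]
eef_rot: [0.0, -0.0, 1.0, -0.0]
force: [-0.8, 0.1, 0.2]
opening: 0.0858
grasp_force: 0.0
```

Call:
carry_out --targets '[[[0, 0, 0, 0], [0, 0, 0, 0], [0, 0, 0, 0], [0, 0, 0, 0], [0, 0, 0, 0], [0, 0, 0, 0], [0, 0, 0, 0]]]' --jaw 255 --force 40

```text
clock: 4.9
tcp_pos: [0.4681, -0.0615, 0.0289]
eef_rot: [0.0, -0.0, 1.0, 0.0]
force: [-2.8, 1.4, 10.5]
opening: 0.043
grasp_force: 39.1
```

Call:
carry_out --targets '[[[0, 0, -0.015, 0], [0, 0, -0.025, 0], [0, 0, -0.03, 0], [-0.02, 0.008, -0.01, 0], [-0.035, 0.013, 0, 0], [-0.035, 0.013, 0, 0], [-0.035, 0.013, 0, 0], [-0.035, 0.013, 0, 0], [-0.024, 0.009, 0, 0], [-0.012, 0.0035, 0, 0], [0, 0, 0, 0], [0, 0, 0, 0]]]'

```text
clock: 6.4
tcp_pos: [0.663, 0.0103, 0.1085]
eef_rot: [-0.0, 0.0, 1.0, -0.0]
force: [0.0, -1.2, -1.5]
opening: 0.0428
grasp_force: 40.8
```

Run:
```python
from h import *
s=sense();print(s['tcp_pos'])
im=np.ascontiguousarray(get_image('top')[:,:,::-1])
ts={'a':(.6098,.2303,.066),'b':(.6087,-.2211,-.02),'c':(.6273,.0092,.053)}
for x,y,t in ts.values():
    R=np.array([[np.cos(t),-np.sin(t)],[np.sin(t),np.cos(t)]])
    for h,l,z in((.08,.05,.024),(.074,.044,.024)):
        q=[proj('top',[*(R@[i*h,j*l]+[x,y]),z]) for i,j in((1,1),(1,-1),(-1,-1),(-1,1))]
        cv2.polylines(im,[(np.array(q)*8).astype(int)],True,(0,255,0),1,shift=3)
cv2.imwrite('pics/t2.png',cv2.resize(im[90:290,90:410],None,fx=2.5,fy=2.5))
```

```text
[0.66295338 0.01033733 0.10850995]
```

View pics/t2.png

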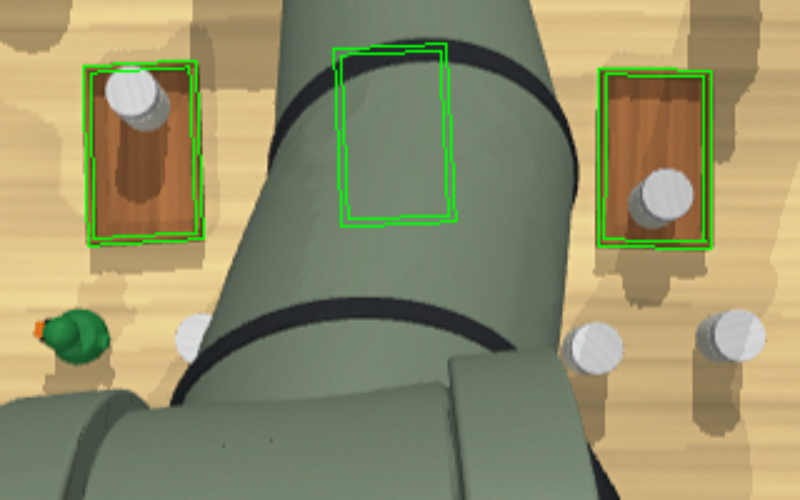

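The arm hides the middle tray, but the model outlines match the two visible trays. Lowering.

Call:
carry_out --targets '[[[-0.001, 0, 0.02, 0], [0, 0, 0.02, 0], [0, 0, 0.016, 0], [0, 0, 0.01, 0], [0, 0, 0.005, 0], [0, 0, 0.002, 0], [0, 0, 0, 0], [0, 0, 0, 0]]]'

```text
clock: 7.45
tcp_pos: [0.6651, 0.011, 0.0358]
eef_rot: [0.0, -0.0, 1.0, 0.0]
force: [0.8, 0.5, -1.2]
opening: 0.0431
grasp_force: 40.8
```

Call:
carry_out --targets '[[[0, 0, 0, 0], [0, 0, 0, 0], [0, 0, 0, 0], [0, 0, 0, 0], [0, 0, 0, 0]]]' --jaw 60

```text
clock: 8.07
tcp_pos: [0.6648, 0.011, 0.0353]
eef_rot: [0.0, -0.0, 1.0, -0.0]
force: [-0.9, -0.1, -0.1]
opening: 0.0651
grasp_force: 0.0
```

Call:
carry_out --targets '[[[0, 0, -0.02, 0], [0, 0, -0.035, 0], [0, 0, -0.045, 0], [0.02, 0.0145, 0, 0], [0.036, 0.026, 0, 0], [0.04, 0.029, 0, 0], [0.04, 0.029, 0, 0], [0.04, 0.029, 0, 0], [0.03, 0.02, 0, 0], [0.014, 0.009, 0, 0], [0, 0, 0, 0], [0, 0, 0, 0]]]' --jaw 0

```text
clock: 9.57
tcp_pos: [0.4459, 0.1669, 0.1356]
eef_rot: [0.0, 0.0, 1.0, 0.0]
force: [-0.5, -0.3, 0.3]
opening: 0.0852
grasp_force: 0.0
```

Run:
```python
from h import *
a=get_image('wrist')[:,:,::-1].copy();t=get_image('side')[:,:,::-1].copy()
def circ(im,n,x,y,z):
    pts=[proj(n,[x+.022*np.cos(k),y+.022*np.sin(k),z]) for k in np.linspace(0,6.28,40)]
    cv2.polylines(im,[np.array(pts).astype(int)],True,(0,255,0),1)
circ(a,'wrist',.445,.1675,.06);circ(a,'wrist',.665,.011,.066);circ(t,'side',.665,.011,.066);circ(t,'side',.445,.1675,.06)
cv2.imwrite('pics/w3.png',cv2.resize(np.hstack([a,t]),(800,300)))
```

```text
(no output)
```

View pics/w3.png

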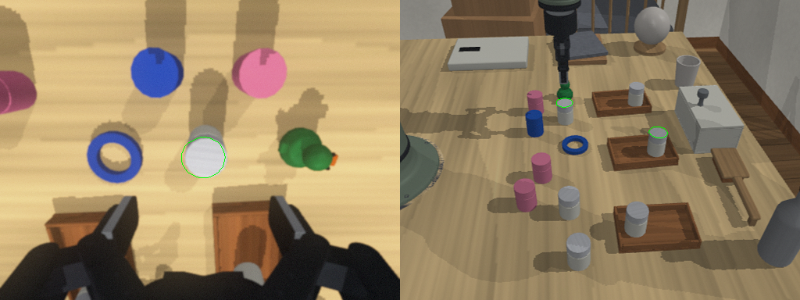

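Left half (wrist view): the jar to take is at (204,157), inside its green circle, with clear gaps to the duck and teether. Right half (side view): the first jar stands upright in the middle tray at (657,141).

Call:
carry_out --targets '[[[0.001, 0.0005, 0.02, 0], [0, 0, 0.025, 0], [0, 0, 0.025, 0], [0, 0, 0.02, 0], [0, 0, 0.012, 0], [0, 0, 0.005, 0], [0, 0, 0, 0]]]'

```text
clock: 10.55
tcp_pos: [0.444, 0.1679, 0.0284]
eef_rot: [0.0, 0.0, 1.0, -0.0]
force: [0.3, -0.2, -0.7]
opening: 0.085
grasp_force: 0.0
```

Call:
carry_out --targets '[[[0, 0, 0, 0], [0, 0, 0, 0], [0, 0, 0, 0], [0, 0, 0, 0], [0, 0, 0, 0], [0, 0, 0, 0], [0, 0, 0, 0]]]' --jaw 255

```text
clock: 11.42
tcp_pos: [0.4441, 0.1681, 0.0289]
eef_rot: [0.0, -0.0, 1.0, 0.0]
force: [-1.9, 0.5, 10.9]
opening: 0.0431
grasp_force: 39.2
```

Call:
carry_out --targets '[[[0, 0, -0.015, 0], [0, 0, -0.025, 0], [0, 0, -0.03, 0], [-0.015, 0.007, -0.01, 0], [-0.03, 0.014, 0, 0], [-0.03, 0.014, 0, 0], [-0.03, 0.014, 0, 0], [-0.015, 0.0075, 0, 0], [-0.0085, 0.004, 0, 0], [0, 0, 0, 0], [0, 0, 0, 0]]]'

```text
clock: 12.8
tcp_pos: [0.5717, 0.2281, 0.1085]
eef_rot: [-0.0, -0.0, 1.0, -0.0]
force: [-0.2, 0.3, -1.7]
opening: 0.0432
grasp_force: 40.9
```

Call:
carry_out --targets '[[[-0.001, 0, 0.02, 0], [0, 0, 0.02, 0], [0, 0, 0.016, 0], [0, 0, 0.01, 0], [0, 0, 0.005, 0], [0, 0, 0.002, 0], [0, 0, 0, 0], [0, 0, 0, 0]]]'

```text
clock: 13.8
tcp_pos: [0.5735, 0.2286, 0.0357]
eef_rot: [0.0, -0.0, 1.0, 0.0]
force: [-0.1, -0.2, -0.8]
opening: 0.0433
grasp_force: 40.9
```

Call:
carry_out --targets '[[[0, 0, 0, 0], [0, 0, 0, 0], [0, 0, 0, 0], [0, 0, 0, 0], [0, 0, 0, 0], [0, 0, -0.02, 0], [0, 0, -0.035, 0], [0, 0, -0.045, 0]]]' --jaw 60

```text
clock: 14.8
tcp_pos: [0.573, 0.2283, 0.1372]
eef_rot: [-0.0, -0.0, 1.0, -0.0]
force: [0.2, -0.4, -0.5]
opening: 0.0655
grasp_force: 0.0
```

Call:
carry_out --targets '[[[0.0085, -0.024, 0, 0], [0.015, -0.045, 0, 0], [0.015, -0.045, 0, 0], [0.015, -0.045, 0, 0], [0.015, -0.045, 0, 0], [0.015, -0.045, 0, 0], [0.015, -0.045, 0, 0], [0.015, -0.045, 0, 0], [0.014, -0.035, 0, 0], [0.006, -0.015, 0, 0], [0, 0, 0, 0], [0, 0, 0, 0]]]' --jaw 0

```text
clock: 16.3
tcp_pos: [0.4405, -0.1594, 0.1356]
eef_rot: [0.0, -0.001, 1.0, 0.0]
force: [0.1, -0.4, 0.3]
opening: 0.0853
grasp_force: 0.0
```

Run:
```python
from h import *
print(sense()['tcp_pos'])
a=get_image('wrist')[:,:,::-1].copy();t=get_image('side')[:,:,::-1].copy()
def circ(im,n,x,y,z):
    pts=[proj(n,[x+.022*np.cos(k),y+.022*np.sin(k),z]) for k in np.linspace(0,6.28,40)]
    cv2.polylines(im,[np.array(pts).astype(int)],True,(0,255,0),1)
circ(a,'wrist',.4395,-.161,.06);circ(t,'side',.665,.011,.066);circ(t,'side',.573,.228,.066)
cv2.imwrite('pics/w4.png',cv2.resize(np.hstack([a,t]),(800,300)))
```

```text
[ 0.440515   -0.15943023  0.13561522]
```

View pics/w4.png

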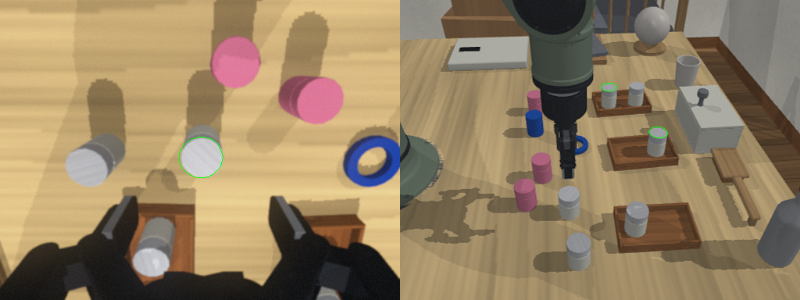

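Wrist view: the next white jar is at (201,157), inside its circle. Side view: both dealt jars stand upright, at (609,96) and (657,140).

Call:
carry_out --targets '[[[0.001, -0.001, 0.02, 0], [0, 0, 0.025, 0], [0, 0, 0.025, 0], [0, 0, 0.02, 0], [0, 0, 0.012, 0], [0, 0, 0.005, 0], [0, 0, 0, 0]]]'

```text
clock: 17.27
tcp_pos: [0.439, -0.1614, 0.0285]
eef_rot: [0.0, -0.0, 1.0, -0.0]
force: [0.9, 0.4, -0.5]
opening: 0.0854
grasp_force: 0.0
```

Call:
carry_out --targets '[[[0, 0, 0, 0], [0, 0, 0, 0], [0, 0, 0, 0], [0, 0, 0, 0], [0, 0, 0, 0], [0, 0, 0, 0], [0, 0, 0, 0]]]' --jaw 255

```text
clock: 18.15
tcp_pos: [0.4391, -0.1616, 0.0288]
eef_rot: [0.0, -0.0, 1.0, -0.0]
force: [-1.9, 0.2, 10.1]
opening: 0.0431
grasp_force: 39.2
```

Call:
carry_out --targets '[[[0, 0, -0.015, 0], [0, 0, -0.025, 0], [0, 0, -0.03, 0], [-0.015, 0.017, -0.01, 0], [-0.03, 0.034, 0, 0], [-0.03, 0.034, 0, 0], [-0.03, 0.034, 0, 0], [-0.026, 0.028, 0, 0], [-0.014, 0.015, 0, 0], [-0.006, 0.006, 0, 0], [0, 0, 0, 0], [0, 0, 0, 0]]]'

```text
clock: 19.65
tcp_pos: [0.5892, 0.0052, 0.1084]
eef_rot: [-0.0, 0.001, 1.0, -0.0]
force: [0.1, -0.7, -1.6]
opening: 0.0429
grasp_force: 40.9
```

Call:
carry_out --targets '[[[0, 0.001, 0.02, 0], [0, 0, 0.02, 0], [0, 0, 0.016, 0], [0, 0, 0.01, 0], [0, 0, 0.005, 0], [0, 0, 0.002, 0], [0, 0, 0, 0], [0, 0, 0, 0]]]'

```text
clock: 20.65
tcp_pos: [0.59, 0.0075, 0.0357]
eef_rot: [0.0, -0.0, 1.0, 0.0]
force: [-0.3, -0.7, -1.9]
opening: 0.0431
grasp_force: 40.9
```

Call:
carry_out --targets '[[[0, 0, 0, 0], [0, 0, 0, 0], [0, 0, 0, 0], [0, 0, 0, 0], [0, 0, 0, 0], [0, 0, -0.02, 0], [0, 0, -0.035, 0], [0, 0, -0.045, 0]]]' --jaw 60

```text
clock: 21.65
tcp_pos: [0.5895, 0.0074, 0.1372]
eef_rot: [-0.0, -0.0, 1.0, -0.0]
force: [-0.2, 0.7, 0.8]
opening: 0.0653
grasp_force: 0.0
```

Call:
carry_out --targets '[[[0.0085, -0.018, 0, 0], [0.02, -0.04, 0, 0], [0.02, -0.04, 0, 0], [0.02, -0.04, 0, 0], [0.02, -0.04, 0, 0], [0.02, -0.04, 0, 0], [0.018, -0.04, 0, 0], [0.008, -0.0185, 0, 0], [0.004, -0.01, 0, 0], [0, 0, 0, 0], [0, 0, 0, 0]]]' --jaw 0

```text
clock: 23.02
tcp_pos: [0.4518, -0.278, 0.1353]
eef_rot: [0.0, -0.001, 1.0, 0.0]
force: [-0.6, -0.1, 0.1]
opening: 0.085
grasp_force: 0.0
```

Run:
```python
from h import *
print(sense()['tcp_pos'])
a=get_image('wrist')[:,:,::-1].copy();t=get_image('top')[:,:,::-1].copy()
def circ(im,n,x,y,z):
    pts=[proj(n,[x+.022*np.cos(k),y+.022*np.sin(k),z]) for k in np.linspace(0,6.28,40)]
    cv2.polylines(im,[np.array(pts).astype(int)],True,(0,255,0),1)
circ(a,'wrist',.4515,-.2795,.06);circ(t,'top',.665,.011,.066);circ(t,'top',.573,.228,.066);circ(t,'top',.59,.007,.066)
cv2.imwrite('pics/w5.png',cv2.resize(np.hstack([a,t]),(800,300)))
```

```text
[ 0.45181751 -0.27803583  0.13531401]
```

View pics/w5.png

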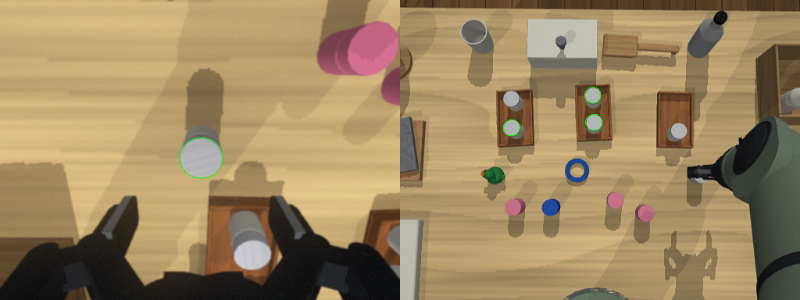

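Wrist view: the last jar is at (201,157), inside its circle. Top view: trays a and c hold two upright jars each, on their circles, and the duck and teether are in place.

Call:
carry_out --targets '[[[0, -0.001, 0.02, 0], [0, 0, 0.025, 0], [0, 0, 0.025, 0], [0, 0, 0.02, 0], [0, 0, 0.012, 0], [0, 0, 0.005, 0], [0, 0, 0, 0]]]'

```text
clock: 24.0
tcp_pos: [0.4515, -0.28, 0.0285]
eef_rot: [0.0, -0.0, 1.0, -0.0]
force: [0.5, 0.5, 1.4]
opening: 0.0851
grasp_force: 0.0
```

Call:
carry_out --targets '[[[0, 0, 0, 0], [0, 0, 0, 0], [0, 0, 0, 0], [0, 0, 0, 0], [0, 0, 0, 0], [0, 0, 0, 0], [0, 0, 0, 0]]]' --jaw 255

```text
clock: 24.88
tcp_pos: [0.4516, -0.2801, 0.0289]
eef_rot: [0.0, -0.0, 1.0, -0.0]
force: [-1.0, 0.8, 7.7]
opening: 0.0428
grasp_force: 39.5
```

Call:
carry_out --targets '[[[0, 0, -0.015, 0], [0, 0, -0.03, 0], [0, 0, -0.035, 0], [-0.01, 0.004, -0.03, 0], [-0.03, 0.009, 0, 0], [-0.035, 0.01, 0, 0], [-0.035, 0.01, 0, 0], [-0.035, 0.01, 0, 0], [-0.03, 0.009, 0, 0], [-0.019, 0.0055, 0, 0], [0, 0, 0, 0], [0, 0, 0, 0]]]'

```text
clock: 26.38
tcp_pos: [0.6447, -0.2229, 0.1388]
eef_rot: [-0.0, 0.0, 1.0, -0.0]
force: [0.0, -0.6, -2.1]
opening: 0.043
grasp_force: 41.0
```

Lower 0.103, release, retreat up and clear of the trays.

Call:
carry_out --targets '[[[0, 0, 0.025, 0], [0, 0, 0.025, 0], [0, 0, 0.02, 0], [0, 0, 0.016, 0], [0, 0, 0.01, 0], [0, 0, 0.005, 0], [0, 0, 0.002, 0], [0, 0, 0, 0], [0, 0, 0, 0]]]'

```text
clock: 27.5
tcp_pos: [0.6456, -0.2226, 0.0357]
eef_rot: [0.0, -0.0, 1.0, -0.0]
force: [-0.2, 0.4, -1.2]
opening: 0.0428
grasp_force: 41.0
```

Call:
carry_out --targets '[[[0, 0, 0, 0], [0, 0, 0, 0], [0, 0, 0, 0], [0, 0, 0, 0], [0, 0, 0, 0], [0, 0, -0.02, 0], [0, 0, -0.035, 0], [0, 0, -0.045, 0], [0, 0, -0.03, 0]]]' --jaw 60

```text
clock: 28.62
tcp_pos: [0.6459, -0.2228, 0.1691]
eef_rot: [0.001, 0.0, 1.0, -0.0]
force: [-0.9, -0.2, 0.3]
opening: 0.0653
grasp_force: 0.0
```

Call:
carry_out --targets '[[[0.02, -0.02, 0, 0], [0.03, -0.03, 0, 0], [0.03, -0.03, 0, 0], [0.03, -0.03, 0, 0], [0.02, -0.02, 0, 0], [0.01, -0.01, 0, 0], [0, 0, 0, 0], [0, 0, 0, 0], [0, 0, 0, 0]]]'

```text
clock: 29.75
tcp_pos: [0.5062, -0.3615, 0.1652]
eef_rot: [0.0, -0.001, 1.0, 0.0]
force: [0.4, 0.1, -0.6]
opening: 0.0654
grasp_force: 0.0
```

Run:
```python
from h import *
s=sense();print(s['tcp_pos'],s['clock'])
a=get_image('side')[:,:,::-1].copy();t=get_image('top')[:,:,::-1].copy()
cv2.imwrite('pics/w6.png',cv2.resize(np.hstack([a,t]),(800,300)))
```

```text
[ 0.50619755 -0.3614979   0.16519601] 29.75
```

View pics/w6.png

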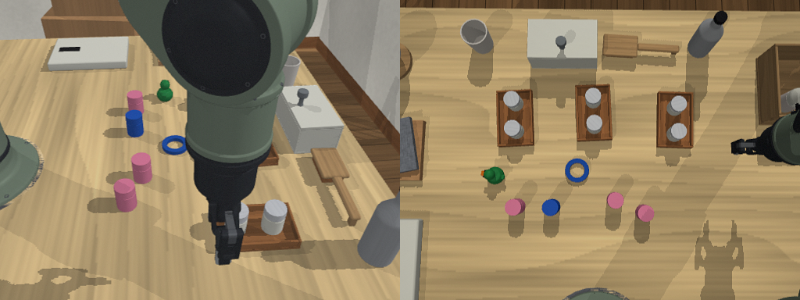

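The top view shows two upright jars in every tray, the duck and teether where they started, and the gripper clear of everything.

```bash
python3 -c "
from cell import hand_in
print(hand_in())"
```

```text
the job is handed in; nothing more can be done
None
```

The job is handed in at about 30 s of the 69 s: the empty tray got its jar first, all three trays now hold two upright jars each, and the duck and teether were left where they were; hand_in returned no verdict.

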